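Open and prime the bench spray canister

ROBOT

A 6-joint arm with a two-finger parallel gripper is mounted at the origin on a cart in front of the work surface, level with it; the furniture and walls round the work are solid. World frame = base frame: x ahead of the robot, y to its left, z up, the work surface at z = 0. Lengths are in m, angles in rad, forces in N, time in s.
With the tool pointing down it reaches from about 0.35 to 0.85 m from the base axis. Payload 8.1 kg.
Tool frame: the origin (TCP) lies at the centre of the arm's flange, where the gripper is bolted on; the fingertips stand 186 mm ahead of it and the grasp point (between the pads) lies 167 mm ahead of it (robot.nose_length is the distance from the TCP to the fingertips, in m); z points along the fingers, x is the direction in which the jaws open and shut, and the axes are right-handed (so a half turn about z gives the same grasp; the last joint's range is limited). The gripper opens to 93 mm and grips with 3 to 60 N. Pads are 15 mm wide; open, the fingers measure 128 mm over their backs; the gripper's body (75 mm by 188 mm) begins 65 mm behind the grasp point.
Start: joints at [1.134, 0.13, 1.488, -0, 1.523, -0.085], TCP at [0.207, 0.563, 0.405] pointing down, gripper open.
Joint ranges: [-2.96, 2.96], [-0.89, 2.26], [0.02, 2.5], [-1.34, 4.48], [0, 2.73], [-2.66, 2.66]. Speed limits (rad/s): [2.39, 2.39, 2.79, 3.14, 3.14, 3.14].

INTERFACE

Orientations are given as a rotation vector (axis times angle).
In Python, from plant import robot gives the robot as it stands.
- The arm moves only by the tool arm_command, never from a script. Its argument "motion" is a list of rows, each an object with "slide": the shift along the tool's x, y, z each as a share of 0.4 m, from -1 to 1, a list of three; "turn": the turn, a rotation vector about the tool's x, y, z each as a share of 0.5 rad, from -1 to 1, a list of three. A call has exactly 5 rows; each row shifts and turns the commanded pose from where the row before left it, along the tool's axes as they then stand; what a row does not reach is not made up. A row lasts 1/12 s, in which the tool goes at most 41.7 mm and 7.16 degrees, less where a joint would pass 70% of its speed; a pose out of reach is approached as far as the arm can. A call with a number of a shift or a turn outside -1 to 1 is refused whole. A call with a gripper value outside its range is refused whole. "gripper" is the opening in per cent of the stroke, from 0 (shut) to 100 (fully open), set as the call begins (left out, the last holds). The fingers move at their own pace and stop on an object; "grip_force" is the grip in N (left out, the last holds). Time passes only in rows, so rows that do not move let the fingers close, or fill a call up. It gives the time, the measured TCP pose, the force and the opening at its end, in the units of the state.
- robot.read_state(): the state, without advancing time (a new reading comes with each control period).
- robot.read_camera(name): name is "scene" or "top"; returns a dict with "pixels" (384x512x3 uint8, blue, green, red), "intrinsics" (3x3 intrinsics, pixels), "T" (4x4, takes a point from camera to world coordinates). Camera axes: x right, y down, z forward; pixel columns grow to the right and rows downward; lengths in m; the calibration is good to about 2 mm. A picture is of the moment at which its call begins. There is no depth.
- robot.close_job(): hands the job in, once; it reports no verdict.
The state is a dict: "t": time; "q": joint angles; "dq": joint speeds; "joint_torque": joint torques, N m; "tool_pos": TCP position; "orientation": TCP orientation; "force": force on the tool from outside, world axes, zero at the start; "wrist_torque": the same for the moment, N m; "opening": finger opening in m.
Only numpy, scipy, OpenCV 4.12 (cv2) and the standard library are available. Lean on these libraries where they do the work, as an engineer would, in place of code of your own. Each camera call takes 0.05 s, during which the arm holds its last target.

TASK

Get the shorter of the two spray canisters ready for use: unscrew its cap, lift it off and set it down gently, upright, on the free part of the slate board. Then gently press the nozzle all the way down and let it spring back up. Leave the taller canister alone, and do not knock over or shift the tin, the stamps or the torch.

Things in the scene. Friction and masses are not known exactly. Their poses are not given: they have to be found in the camera images.
- short_can: The shorter spray canister: bare aluminium cylinder of 60 mm diameter on a black foot ring of 72 mm diameter, fixed to the worktop. Origin: centre of its underside, z up along its axis. Its shoulder is 100 mm up, the top of the cap on it 156 mm. Under the cap: a black threaded neck (19 mm radius, up to 128 mm) and the sprung nozzle. Pushes over 45 N on it count as damage.
- screw_cap: Loose grey ribbed screw cap of the short canister: 50 mm diameter, 56 mm high, open below, 50 g. Origin: centre of its underside, z up; at the start on the canister's shoulder at 100 mm. Turn anticlockwise seen from above; it rises 13 mm a turn (1 mm play) and frees after one full turn (6.3 rad). Turns easily, stays put between grasps. Lift its underside over 150 mm to clear the nozzle.
- nozzle_top (a point): Centre of the top of the sprung nozzle, a white button of 23 mm diameter on the short canister's axis, hidden under the cap at the start. At rest it is 145 mm above the worktop.
- nozzle (a joint): How far the nozzle is pressed down, in m: 0 at rest, 0.007 fully down (hard stop). It is sprung: it starts to move at 2 N, needs about 6 N fully down, and returns by itself.
- tall_can: The taller canister: same width and look as the short one, but 201 mm high to the top of its cap, which is sealed on. Fixed to the worktop, origin at the centre of its underside. Not to be touched.
- slate: The slate board, dark grey, flat, 150 mm along its x by 128 mm along its y and 6 mm thick, fixed to the worktop. Origin: centre of its underside, z up. A tin stands towards one end (its +x end); the free end is towards its -x.
- tin: Bystander: light round metal tin, 65 mm diameter, 52 mm high, loose, standing on the slate. Origin: centre of its underside.
- stamp_a: Bystander: wooden stamp standing upright, 25 mm diameter, 75 mm high, loose, close to the short canister on its far side. Origin: centre of its underside.
- stamp_b: Bystander: wooden stamp standing upright, 25 mm diameter, 71 mm high, loose, close to the short canister on its near side. Origin: centre of its underside.
- torch: Bystander: black torch standing on its head, 52 mm diameter, 134 mm high, loose, in front of the tall canister. Origin: centre of its underside.
Not all that is in view belongs to the job. Leave any blue or brown look-alike of the screw_cap alone.

How it is judged:
On the way, in this order (a step that is already met when the one before it is completed fails the run):
1. the cap is unscrewed and lifted clear above the nozzle (z of screw_cap in the frame of short_can above 0.148 m), for 0.1 s.
2. the cap stands upright on the slate and is released (z of screw_cap in the frame of slate between 0.002 and 0.01 m and x of screw_cap in the frame of slate between -0.056 and 0.056 m and y of screw_cap in the frame of slate between -0.045 and 0.045 m and angle between screw_cap's own z axis and vertical below 0.08 rad and contact force between the fingers and screw_cap below 0.2 N and linear speed of screw_cap below 0.03 m/s), for 0.2 s.
3. the nozzle is pressed down (at least 5.5 mm of its 7 mm) (value of joint nozzle above 0.0055 m), for 0.05 s.
At the end, for the whole second after the job is handed in: The cap stands upright (within 0.08 rad) and at rest on the slate's top, its centre within 56 mm of the slate's centre along its x and within 45 mm along its y (so it overhangs by a few mm at most), released, and the nozzle has sprung back to within 1 mm of its rest (all of step 2 and value of joint nozzle below 0.001 m); the robot touches nothing.
It fails at once if the tin, a stamp or the torch is knocked over (tilted over 0.4 rad) or shifted more than 25 mm (distance of any of tin, stamp_a, stamp_b, torch from where it was at the start of the episode above 0.025 m or angle between any of tin, stamp_a, stamp_b, torch's own z axis and vertical above 0.4 rad).
It fails at once if the tall canister is touched with more than 5 N (contact force between any of the fingers, the arm and tall_can above 5 N).
It fails at once if the fingers bear on the short canister or its nozzle with more than 45 N (contact force between the fingers and short_can above 45 N).
It fails at once if the cap is dropped or thrown (faster than 0.6 m/s with no finger on it) (linear speed of screw_cap above 0.6 m/s and contact force between the fingers and screw_cap below 0.1 N).
It also fails if it takes over 64 s, if anything falls off the work surface, if the arm or the gripper's body presses on something with over 40 N, if the wrist force passes 120 N, or if a joint passes its speed limit or range.

## Working session

There is one attempt and no reset: what is moved stays moved. The work goes in short steps, Python scripts to look and compute and a tool call to move; the robot and the scene stay as the last step left them, time stands still between calls to the robot, and variables do not carry over. Pictures are saved under pics/ and viewed, and the job is handed in when it is done.

Besides the shell and the picture viewer there is one more tool, called after "Emit:" as name(argument=value, ...), one argument or row to a line, values as JSON. arm_command: Moves the arm, as the interface text tells. Shift numbers are shares of 0.4 m and turn numbers shares of 0.5 rad, none past 1 either way. Its arguments: {"type":"object","properties":{"motion":{"type":"array","items":{"type":"object","properties":{"slide":{"type":"array","items":{"type":"number"}},"turn":{"type":"array","items":{"type":"number"}}}}},"gripper":{"type":"number"},"grip_force":{"type":"number"}},"required":["motion"]}

```bash
mkdir -p pics; ls; python3 - <<'E'
from plant import robot
import cv2,numpy as np
print(robot.read_state())
for n in("scene","top"):
    c=robot.read_camera(n); cv2.imwrite(f"pics/{n}0.png",c["pixels"]); print(n,c["intrinsics"].tolist(),np.round(c["T"],4).tolist())
E
```

```text
pics
{'t': 0.0, 'q': array([ 1.13361248e+00,  1.31160718e-01,  1.48923369e+00, -4.65344863e-07,
        1.52299949e+00, -8.54097082e-02]), 'dq': array([-0.0009196 ,  0.00052254, -0.00085344, -0.00033866, -0.00110651,
        0.00021456]), 'joint_torque': array([-3.40517021e-03, -5.59809387e+01, -4.91775978e+01,  7.63591100e-02,
        3.47837352e-02, -1.63655895e-04]), 'tool_pos': array([0.20663061, 0.56306594, 0.40371244]), 'orientation': array([ 2.57513955e+00,  1.79794029e+00, -2.44854320e-03]), 'force': array([-0.14636541, -0.50438584, -0.91469265]), 'wrist_torque': array([ 0.00299213, -0.0019442 , -0.01827132]), 'opening': 0.09277019717546493}
scene [[452.1069138012163, 0.0, 253.52403906182707], [0.0, 452.1069138012163, 191.57332983290527], [0.0, 0.0, 1.0]] [[0.8844, -0.2397, 0.4004, 0.1124], [-0.4663, -0.4216, 0.7777, -0.9327], [-0.0176, -0.8745, -0.4847, 0.5638], [0.0, 0.0, 0.0, 1.0]]
top [[408.78068970425596, 0.0, 250.91700344056306], [0.0, 408.78068970425596, 199.71727619385683], [0.0, 0.0, 1.0]] [[-0.0238, -0.9867, 0.1608, 0.3364], [-0.9997, 0.0237, -0.0026, -0.1715], [-0.0012, -0.1608, -0.987, 0.9403], [0.0, 0.0, 0.0, 1.0]]
```

View pics/scene0.png

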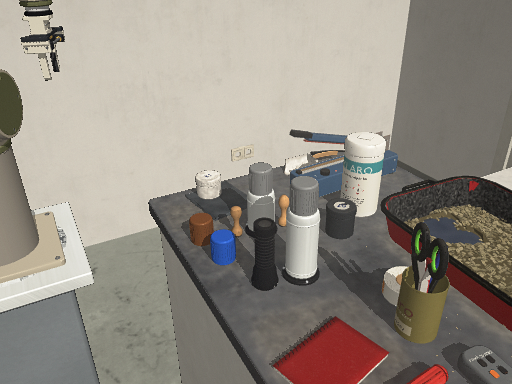

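View pics/top0.png

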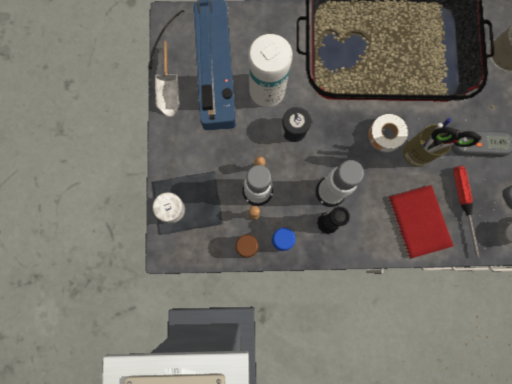

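```bash
python3 - <<'E'
import cv2
a=cv2.imread("pics/top0.png")[135:260,140:370]; cv2.imwrite("pics/tc.png",cv2.resize(a,None,fx=3.4,fy=3.4,interpolation=cv2.INTER_CUBIC))
a=cv2.imread("pics/scene0.png")[150:300,150:350]; cv2.imwrite("pics/sc.png",cv2.resize(a,None,fx=4,fy=4,interpolation=cv2.INTER_CUBIC))
E
```

```text
(no output)
```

View pics/tc.png

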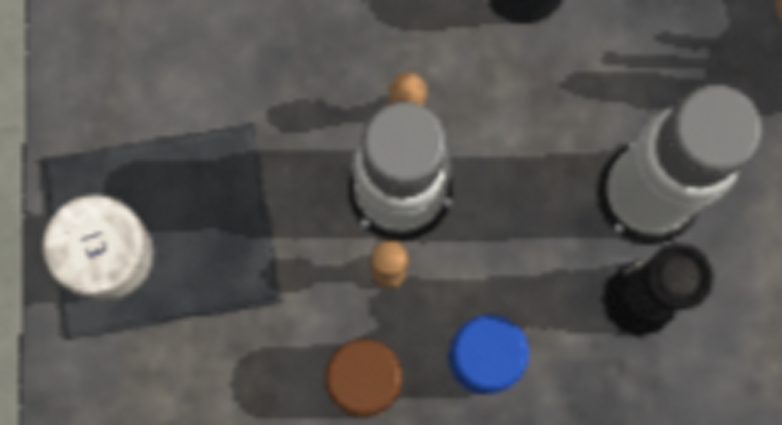

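View pics/sc.png

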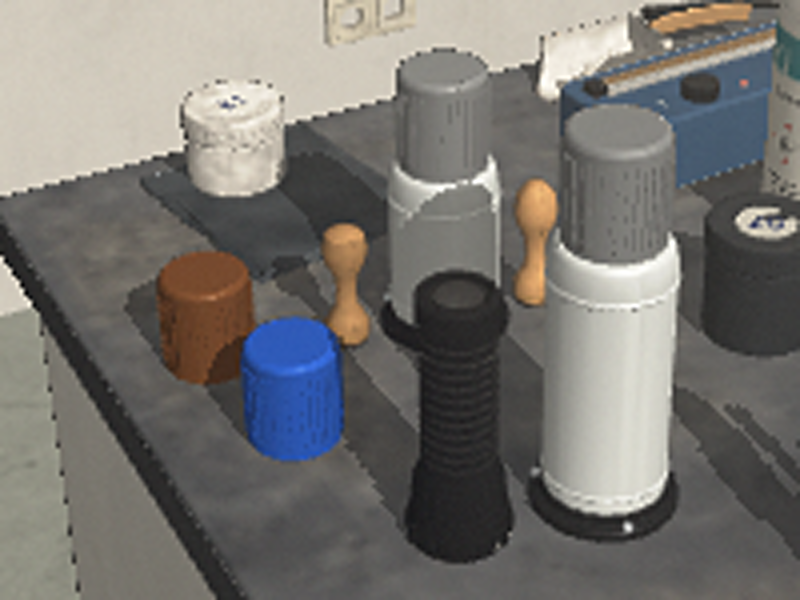

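```bash
cat > h.py <<'E'
import numpy as np,cv2
K={'top':np.array([[408.78068970425596,0,250.91700344056306],[0,408.78068970425596,199.71727619385683],[0,0,1]]),
'scene':np.array([[452.1069138012163,0,253.52403906182707],[0,452.1069138012163,191.57332983290527],[0,0,1]])}
T={}
def load():
    from plant import robot
    for n in K: T[n]=robot.read_camera(n)["T"]
    np.savez("T.npz",**T)
def cast(n,uv,z):
    t=np.load("T.npz")[n]; d=t[:3,:3]@np.linalg.inv(K[n])@np.array([uv[0],uv[1],1.]); o=t[:3,3]
    return o+d*(z-o[2])/d[2]
def proj(n,p):
    t=np.load("T.npz")[n]; c=K[n]@(t[:3,:3].T@(np.array(p)-t[:3,3])); return c[:2]/c[2]
E
python3 - <<'E'
from h import *
load()
im=cv2.imread("pics/top0.png")
f=lambda u,v:((u+.5)/3.4+140-.5,(v+.5)/3.4+135-.5)
for nm,p,z in [("cap",(403,142),.156),("tallcap",(718,128),.201),("TL",(42,160),.006),("TR",(252,124),.006),("BR",(278,298),.006),("BL",(66,337),.006),("tin",(93,245),.058),("stA",(408,90),.07),("stB",(391,258),.066),("torch",(683,276),.134),("brown",(365,377),.056),("blue",(489,353),.056)]:
    print(nm,np.round(f(*p),1),cast('top',f(*p),z).round(4))
# cap top mask
g=cv2.cvtColor(im,cv2.COLOR_BGR2GRAY); print(g[160:205,258]); print(g[177,240:278])
m=((g>105)&(g<150)).astype('uint8'); 
print(im[172:176,255:262])
E
```

```text
cap [258.2 176.4] [ 0.5102 -0.1889  0.156 ]
tallcap [350.8 172.3] [ 0.5039 -0.3597  0.201 ]
TL [152.  181.7] [0.5368 0.0557 0.006 ]
TR [213.8 171.1] [ 0.5586 -0.0886  0.006 ]
BR [221.4 222.3] [ 0.4378 -0.105   0.006 ]
BL [159.1 233.8] [0.4149 0.0378 0.006 ]
tin [167.  206.7] [0.4692 0.0095 0.058 ]
stA [259.6 161.1] [ 0.5635 -0.195   0.07  ]
stB [254.6 210.5] [ 0.4551 -0.1813  0.066 ]
torch [340.5 215.8] [ 0.4312 -0.3507  0.134 ]
brown [247.  245.5] [ 0.3809 -0.163   0.056 ]
blue [283.5 238.5] [ 0.3941 -0.2421  0.056 ]
[122 113 103  97  90 114 129 132 132 132 132 132 132 132 132 132 132 132
 132 131 132 132 132 132 132 133 130 115  88  70  59  57  63 111 162 139
 113 114 101  94  93  92  80  44  21]
[ 96  97  98  99  99  95  87  94 120 132 133 132 131 132 132 132 131 132
 132 132 133 133 132 132 133 132 132 132 134 153 137 104  98 100 100 102
 102 103]
[[[130 132 133]
  [130 131 133]
  [129 132 133]
  [129 132 133]
  [129 133 133]
  [129 132 134]
  [129 133 134]]

 [[130 132 133]
  [130 132 133]
  [130 131 133]
  [129 132 132]
  [129 132 133]
  [129 133 134]
  [129 132 134]]

 [[130 131 133]
  [130 131 132]
  [130 131 133]
  [129 132 132]
  [129 132 133]
  [129 133 134]
  [129 132 133]]

 [[130 131 133]
  [131 132 133]
  [130 132 132]
  [130 132 133]
  [130 133 134]
  [129 133 134]
  [129 132 134]]]
```

```bash
python3 - <<'E'
from h import *
for n,zz in (("top",.156),("scene",.156)):
    im=cv2.imread(f"pics/{n}0.png"); g=cv2.cvtColor(im,cv2.COLOR_BGR2GRAY)
    if n=="scene": print(g[160:180,258:263].mean(1).round())
    lo,hi=(122,142) if n=="top" else (95,250)
    seed=(258,176) if n=="top" else (261,168)
    s0=int(g[seed[1],seed[0]]); m=cv2.inRange(g,s0-8,s0+8)
    k,l,st,c=cv2.connectedComponentsWithStats(m,connectivity=4); i=l[seed[1],seed[0]]
    mm=(l==i).astype('uint8'); cs,_=cv2.findContours(mm,cv2.RETR_EXTERNAL,cv2.CHAIN_APPROX_NONE)
    print(n,s0,st[i],c[i])
    P=np.array([cast(n,p,zz)[:2] for p in max(cs,key=len)[:,0].astype(float)],dtype=np.float32)
    print(cv2.minEnclosingCircle(P),cv2.fitEllipse(P))
from scipy.spatial.transform import Rotation as R
print(R.from_rotvec([2.57513955e+00,1.79794029e+00,-2.44854320e-03]).as_matrix().round(4))
A=(cast('top',(152,181.7),.006)+cast('top',(159.1,233.8),.006))/2;B=(cast('top',(213.8,171.1),.006)+cast('top',(221.4,222.3),.006))/2
c=(A+B)/2;ex=(A-B)/np.linalg.norm(A-B);print(c,ex)
E
```

```text
top 132 [249 163  21  24 360] [258.89166667 175.73055556]
((0.5138421654701233, -0.1911487877368927), 0.02374415472149849) ((0.5118932127952576, -0.19043874740600586), (0.03891562297940254, 0.04376155138015747), 75.92464447021484)
[202. 207. 104. 133. 136. 136. 135. 136. 137. 136. 135. 150. 167. 136.
 123. 124. 120. 121. 120. 121.]
scene 137 [251 163  21  10 143] [260.05594406 166.73426573]
((0.5094116926193237, -0.19407086074352264), 0.023862747475504875) ((0.5101061463356018, -0.19183002412319183), (0.03857778012752533, 0.04434732720255852), 91.31784057617188)
[[ 3.446e-01  9.388e-01 -8.000e-04]
 [ 9.388e-01 -3.446e-01 -1.600e-03]
 [-1.800e-03 -2.000e-04 -1.000e+00]]
[ 0.48703417 -0.02506009  0.006     ] [-0.15436229  0.98801431  0.        ]
```

```bash
python3 - <<'E'
import numpy as np
y=1.219; d=np.array([.511-.2066,-.190-.5631])/35
for i in range(35):
    tx=np.array([np.cos(y),np.sin(y)]);ty=np.array([np.sin(y),-np.cos(y)])
    print(f'{{"slide":[{d@tx/.4:.3f},{d@ty/.4:.3f},0],"turn":[0,0,0.233]}},',end="\n\n" if i%5==4 else "")
    y-=.233*.5
print(y)
E
```

```text
{"slide":[-0.043,0.039,0],"turn":[0,0,0.233]},{"slide":[-0.038,0.044,0],"turn":[0,0,0.233]},{"slide":[-0.033,0.048,0],"turn":[0,0,0.233]},{"slide":[-0.027,0.051,0],"turn":[0,0,0.233]},{"slide":[-0.021,0.054,0],"turn":[0,0,0.233]},

{"slide":[-0.014,0.056,0],"turn":[0,0,0.233]},{"slide":[-0.008,0.057,0],"turn":[0,0,0.233]},{"slide":[-0.001,0.058,0],"turn":[0,0,0.233]},{"slide":[0.006,0.058,0],"turn":[0,0,0.233]},{"slide":[0.012,0.057,0],"turn":[0,0,0.233]},

{"slide":[0.019,0.055,0],"turn":[0,0,0.233]},{"slide":[0.025,0.052,0],"turn":[0,0,0.233]},{"slide":[0.031,0.049,0],"turn":[0,0,0.233]},{"slide":[0.036,0.045,0],"turn":[0,0,0.233]},{"slide":[0.041,0.041,0],"turn":[0,0,0.233]},

{"slide":[0.046,0.035,0],"turn":[0,0,0.233]},{"slide":[0.050,0.030,0],"turn":[0,0,0.233]},{"slide":[0.053,0.024,0],"turn":[0,0,0.233]},{"slide":[0.055,0.018,0],"turn":[0,0,0.233]},{"slide":[0.057,0.011,0],"turn":[0,0,0.233]},

{"slide":[0.058,0.004,0],"turn":[0,0,0.233]},{"slide":[0.058,-0.002,0],"turn":[0,0,0.233]},{"slide":[0.057,-0.009,0],"turn":[0,0,0.233]},{"slide":[0.056,-0.016,0],"turn":[0,0,0.233]},{"slide":[0.054,-0.022,0],"turn":[0,0,0.233]},

{"slide":[0.051,-0.028,0],"turn":[0,0,0.233]},{"slide":[0.047,-0.034,0],"turn":[0,0,0.233]},{"slide":[0.043,-0.039,0],"turn":[0,0,0.233]},{"slide":[0.038,-0.044,0],"turn":[0,0,0.233]},{"slide":[0.033,-0.048,0],"turn":[0,0,0.233]},

{"slide":[0.027,-0.051,0],"turn":[0,0,0.233]},{"slide":[0.021,-0.054,0],"turn":[0,0,0.233]},{"slide":[0.014,-0.056,0],"turn":[0,0,0.233]},{"slide":[0.008,-0.058,0],"turn":[0,0,0.233]},{"slide":[0.001,-0.058,0],"turn":[0,0,0.233]},

-2.8584999999999994
```

Emit:
arm_command(
  motion=[
    {"slide":[-0.043,0.039,0],"turn":[0,0,0.233]},
    {"slide":[-0.038,0.044,0],"turn":[0,0,0.233]},
    {"slide":[-0.033,0.048,0],"turn":[0,0,0.233]},
    {"slide":[-0.027,0.051,0],"turn":[0,0,0.233]},
    {"slide":[-0.021,0.054,0],"turn":[0,0,0.233]},
  ],
  gripper=100,
  grip_force=20,
)

```text
t: 0.62
tool_pos: [0.2504, 0.4547, 0.4044]
orientation: [2.986, 0.975, -0.0]
force: [-0.1, -0.1, 0.7]
opening: 0.0928
```

```bash
python3 -c "
from plant import robot
print(robot.read_state())"
```

```text
{'t': 0.6167, 'q': array([ 9.68546480e-01, -8.91360570e-02,  1.71135531e+00, -4.54157789e-05,
        1.51980128e+00,  3.37522161e-01]), 'dq': array([-0.44095342, -0.4995549 ,  0.47118471, -0.00104063,  0.023156  ,
        0.95260619]), 'joint_torque': array([ 3.77299234e+00, -4.11527503e+01, -5.04632163e+01,  2.05678451e-01,
       -1.22535732e-02, -1.96438819e+00]), 'tool_pos': array([0.25044742, 0.45468096, 0.40441422]), 'orientation': array([ 2.98623348e+00,  9.74758460e-01, -4.90478233e-04]), 'force': array([-0.12212581, -0.05073906,  0.73494768]), 'wrist_torque': array([-0.03343794, -0.00491972,  0.01837985]), 'opening': 0.09275541697630141}
```

Emit:
arm_command(
  motion=[
    {"slide":[-0.014,0.056,0],"turn":[0,0,0.233]},
    {"slide":[-0.008,0.057,0],"turn":[0,0,0.233]},
    {"slide":[-0.001,0.058,0],"turn":[0,0,0.233]},
    {"slide":[0.006,0.058,0],"turn":[0,0,0.233]},
    {"slide":[0.012,0.057,0],"turn":[0,0,0.233]},
  ],
)

```text
t: 1.03
tool_pos: [0.294, 0.3472, 0.4046]
orientation: [3.141, 0.076, -0.0]
force: [0.4, -0.1, 0.6]
opening: 0.0928
```

Emit:
arm_command(
  motion=[
    {"slide":[0.019,0.055,0],"turn":[0,0,0.233]},
    {"slide":[0.025,0.052,0],"turn":[0,0,0.233]},
    {"slide":[0.031,0.049,0],"turn":[0,0,0.233]},
    {"slide":[0.036,0.045,0],"turn":[0,0,0.233]},
    {"slide":[0.041,0.041,0],"turn":[0,0,0.233]},
  ],
)

```text
t: 1.45
tool_pos: [0.3371, 0.2398, 0.4047]
orientation: [-3.03, 0.829, -0.0]
force: [0.4, -0.2, -0.3]
opening: 0.093
```

Emit:
arm_command(
  motion=[
    {"slide":[0.046,0.035,0],"turn":[0,0,0.233]},
    {"slide":[0.05,0.03,0],"turn":[0,0,0.233]},
    {"slide":[0.053,0.024,0],"turn":[0,0,0.233]},
    {"slide":[0.055,0.018,0],"turn":[0,0,0.233]},
    {"slide":[0.057,0.011,0],"turn":[0,0,0.233]},
  ],
)

```text
t: 1.87
tool_pos: [0.3807, 0.1321, 0.4047]
orientation: [-2.664, 1.664, -0.0]
force: [0.7, -0.8, -0.1]
opening: 0.0931
```

Emit:
arm_command(
  motion=[
    {"slide":[0.058,0.004,0],"turn":[0,0,0.233]},
    {"slide":[0.058,-0.002,0],"turn":[0,0,0.233]},
    {"slide":[0.057,-0.009,0],"turn":[0,0,0.233]},
    {"slide":[0.056,-0.016,0],"turn":[0,0,0.233]},
    {"slide":[0.054,-0.022,0],"turn":[0,0,0.233]},
  ],
)

```text
t: 2.28
tool_pos: [0.4243, 0.0244, 0.4047]
orientation: [-2.074, 2.359, -0.0]
force: [0.2, 0.5, 0.6]
opening: 0.0926
```

Emit:
arm_command(
  motion=[
    {"slide":[0.051,-0.028,0],"turn":[0,0,0.233]},
    {"slide":[0.047,-0.034,0],"turn":[0,0,0.233]},
    {"slide":[0.043,-0.039,0],"turn":[0,0,0.233]},
    {"slide":[0.038,-0.044,0],"turn":[0,0,0.233]},
    {"slide":[0.033,-0.048,0],"turn":[0,0,0.233]},
  ],
)

```text
t: 2.7
tool_pos: [0.4677, -0.0835, 0.4046]
orientation: [1.309, -2.856, -0.0]
force: [0.3, 1.0, -0.5]
opening: 0.0931
```

Emit:
arm_command(
  motion=[
    {"slide":[0.027,-0.051,0],"turn":[0,0,0.233]},
    {"slide":[0.021,-0.054,0],"turn":[0,0,0.233]},
    {"slide":[0.014,-0.056,0],"turn":[0,0,0.233]},
    {"slide":[0.008,-0.058,0],"turn":[0,0,0.233]},
    {"slide":[0.001,-0.058,0],"turn":[0,0,0.233]},
  ],
)

```text
t: 3.12
tool_pos: [0.5109, -0.1911, 0.4045]
orientation: [0.434, -3.111, -0.0]
force: [-0.0, -0.6, 0.4]
opening: 0.0931
```

Emit:
arm_command(
  motion=[
    {"slide":[0,0,0.04]},
    {"slide":[0,0,0.04]},
    {"slide":[0,0,0.02]},
    {"slide":[0,0,0]},
    {"slide":[0,0,0]},
  ],
)

```text
invalid input at $.motion[0]: expected keys slide, turn
```

```bash
cat > st.py <<'E'
from plant import robot
import numpy as np
from scipy.spatial.transform import Rotation as R
def st(tgt=None):
    s=robot.read_state(); m=R.from_rotvec(s['orientation']).as_matrix()
    print("t",s['t'],"q",s['q'].round(3),"pos",s['tool_pos'].round(4),"F",s['force'].round(1),"M",s['wrist_torque'].round(2),"op",round(s['opening'],4))
    print("tx",m[:,0].round(4),"tz",m[:,2].round(4),"yaw",np.arctan2(m[1,0],m[0,0]).round(4),"grasp",(s['tool_pos']+.167*m[:,2]).round(4))
    if tgt is not None: print("slide shares to grasp tgt",(m.T@(np.array(tgt)-s['tool_pos']-.167*m[:,2])/.4).round(4))
    return s,m
E
python3 - <<'E'
from st import *; import cv2
st([.511,-.190,.130])
for n in("scene","top"): cv2.imwrite(f"pics/{n}1.png",cv2.resize(robot.read_camera(n)["pixels"],None,fx=1.5,fy=1.5))
E
```

```text
t 3.1167 q [-0.452 -0.017  1.641  0.     1.517  2.412] pos [ 0.5109 -0.1911  0.4045] F [-0.  -0.6  0.4] M [0.03 0.12 0.01] op 0.0931
tx [-9.618e-01 -2.737e-01  2.000e-04] tz [-3.e-04  2.e-04 -1.e+00] yaw -2.8644 grasp [ 0.5109 -0.1911  0.2375]
slide shares to grasp tgt [-0.0011  0.0025  0.2687]
```

View pics/scene1.png

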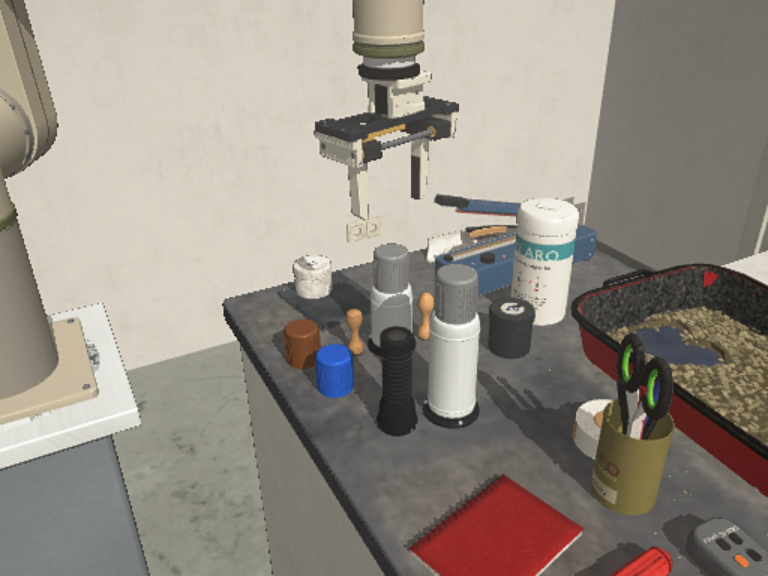

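View pics/top1.png

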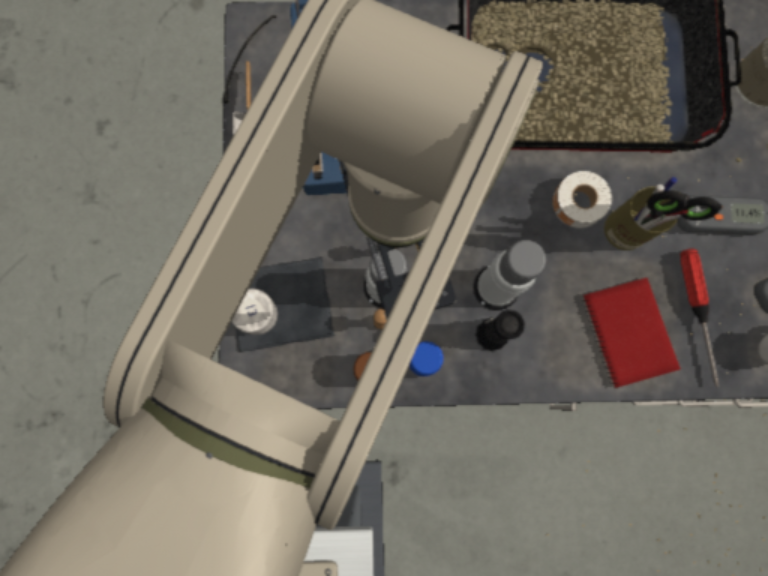

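Emit:
arm_command(
  motion=[
    {"slide":[-0.001,0.0025,0.06],"turn":[0,0,0]},
    {"slide":[0,0,0.08],"turn":[0,0,0]},
    {"slide":[0,0,0.07],"turn":[0,0,0]},
    {"slide":[0,0,0.04],"turn":[0,0,0]},
    {"slide":[0,0,0.019],"turn":[0,0,0]},
  ],
)

```text
t: 3.63
tool_pos: [0.5094, -0.1876, 0.2936]
orientation: [0.446, -3.105, -0.005]
force: [-0.7, 0.1, -0.6]
opening: 0.0933
```

```bash
python3 - <<'E'
from st import *; import cv2
st([.511,-.190,.130])
cv2.imwrite("pics/scene2.png",cv2.resize(robot.read_camera("scene")["pixels"][60:260,150:400],None,fx=3,fy=3))
st()
E
```

```text
t 3.6333 q [-0.447  0.061  1.77   0.     1.317  2.408] pos [ 0.5094 -0.1876  0.2936] F [-0.7  0.1 -0.6] M [0.12 0.13 0.01] op 0.0933
tx [-0.9595 -0.2818  0.0039] tz [-0.0049  0.0026 -1.    ] yaw -2.856 grasp [ 0.5086 -0.1872  0.1266]
slide shares to grasp tgt [-0.0038 -0.0084 -0.0085]
t 3.6833 q [-0.447  0.061  1.769  0.     1.317  2.409] pos [ 0.5095 -0.1877  0.2936] F [-0.5 -0.4 -0.7] M [ 0.09  0.16 -0.02] op 0.0929
tx [-0.9596 -0.2814  0.0039] tz [-0.0048  0.0025 -1.    ] yaw -2.8563 grasp [ 0.5087 -0.1873  0.1266]
```

View pics/scene2.png

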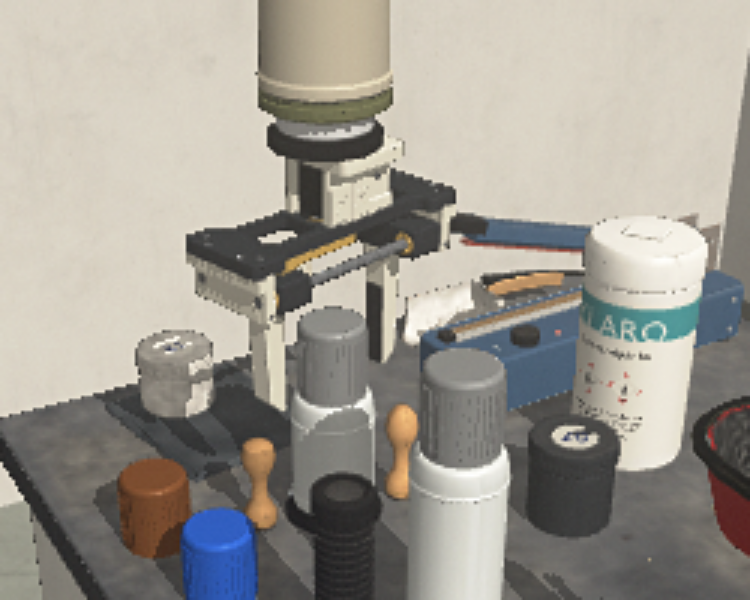

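```bash
python3 - <<'E'
from h import *; from st import *
s,m=st([.511,-.19,.13])
g=s['tool_pos']+.186*m[:,2]
for k in (-.0465,.0465,-.064,.064): p=proj('scene',g+k*m[:,0]); print(k,p,(p-[150,60])*3)
print((proj('scene',[.511,-.19,.156])-[150,60])*3)
E
```

```text
t 3.6833 q [-0.447  0.061  1.769  0.     1.317  2.409] pos [ 0.5095 -0.1877  0.2936] F [-0.5 -0.4 -0.7] M [ 0.09  0.16 -0.02] op 0.0929
tx [-0.9596 -0.2814  0.0039] tz [-0.0048  0.0025 -1.    ] yaw -2.8563 grasp [ 0.5087 -0.1873  0.1266]
slide shares to grasp tgt [-0.0036 -0.0081 -0.0085]
-0.0465 [273.75798248 179.50810174] [371.27394744 358.52430523]
0.0465 [242.58658223 194.36455812] [277.75974669 403.09367435]
-0.064 [279.23077186 176.899741  ] [387.69231558 350.69922301]
0.064 [236.29516713 197.36308026] [258.88550138 412.08924079]
[329.98272517 319.25513251]
```

Emit:
arm_command(
  motion=[
    {"slide":[-0.0036,-0.008,-0.0085],"turn":[0,0,0]},
    {"slide":[0,0,0],"turn":[0,0,0]},
    {"slide":[0,0,0],"turn":[0,0,0]},
    {"slide":[0,0,0],"turn":[0,0,0]},
    {"slide":[0,0,0],"turn":[0,0,0]},
  ],
)

```text
t: 4.1
tool_pos: [0.5134, -0.1917, 0.3018]
orientation: [-0.443, 3.109, -0.002]
force: [0.2, 0.0, -0.5]
opening: 0.0927
```

```bash
python3 - <<'E'
from st import *
st([.511,-.190,.130])
E
```

```text
t 4.1 q [-0.451  0.063  1.752  0.     1.325  2.407] pos [ 0.5134 -0.1917  0.3018] F [ 0.2  0.  -0.5] M [ 0.13  0.13 -0.04] op 0.0927
tx [-0.9602 -0.2794 -0.0015] tz [ 1.8e-03 -8.0e-04 -1.0e+00] yaw -2.8584 grasp [ 0.5137 -0.1919  0.1348]
slide shares to grasp tgt [0.0053 0.0064 0.012 ]
```

Emit:
arm_command(
  motion=[
    {"slide":[0,0,0],"turn":[0,0,0]},
    {"slide":[0,0,0],"turn":[0,0,0]},
    {"slide":[0,0,0],"turn":[0,0,0]},
    {"slide":[0,0,0],"turn":[0,0,0]},
    {"slide":[0,0,0],"turn":[0,0,0]},
  ],
)

```text
t: 4.52
tool_pos: [0.513, -0.1916, 0.3005]
orientation: [0.443, -3.11, -0.0]
force: [1.2, -0.2, -1.1]
opening: 0.0931
```

```bash
python3 - <<'E'
from st import *
st([.511,-.190,.130])
E
```

```text
t 4.5167 q [-0.451  0.064  1.753 -0.     1.325  2.408] pos [ 0.513  -0.1916  0.3005] F [ 1.2 -0.2 -1.1] M [0.08 0.06 0.01] op 0.0931
tx [-9.602e-01 -2.793e-01  1.000e-04] tz [-2.e-04  0.e+00 -1.e+00] yaw -2.8585 grasp [ 0.513  -0.1915  0.1335]
slide shares to grasp tgt [0.0037 0.0051 0.0087]
```

Emit:
arm_command(
  motion=[
    {"slide":[0.0037,0.005,0.0087],"turn":[0,0,0]},
    {"slide":[0,0,0],"turn":[0,0,0]},
    {"slide":[0,0,0],"turn":[0,0,0]},
    {"slide":[0,0,0],"turn":[0,0,0]},
    {"slide":[0,0,0],"turn":[0,0,0]},
  ],
)

```text
t: 4.93
tool_pos: [0.5111, -0.1901, 0.2971]
orientation: [-0.443, 3.11, -0.0]
force: [-0.3, -0.7, -0.7]
opening: 0.0929
```

Emit:
arm_command(
  motion=[
    {"slide":[0,0,0],"turn":[0,0,0]},
    {"slide":[0,0,0],"turn":[0,0,0]},
    {"slide":[0,0,0],"turn":[0,0,0]},
    {"slide":[0,0,0],"turn":[0,0,0]},
    {"slide":[0,0,0],"turn":[0,0,0]},
  ],
  gripper=0,
  grip_force=20,
)

```text
t: 5.35
tool_pos: [0.5111, -0.1901, 0.2971]
orientation: [-0.443, 3.11, 0.0]
force: [0.4, -0.1, 0.1]
opening: 0.0638
```

```bash
python3 - <<'E'
from st import *
st([.511,-.190,.130])
E
```

```text
t 5.35 q [-0.45   0.061  1.763  0.     1.318  2.408] pos [ 0.5111 -0.1901  0.2971] F [ 0.4 -0.1  0.1] M [0.05 0.1  0.02] op 0.0638
tx [-0.9602 -0.2793 -0.    ] tz [ 0.  0. -1.] yaw -2.8585 grasp [ 0.5111 -0.1901  0.1301]
slide shares to grasp tgt [0.0002 0.0002 0.0002]
```

Emit:
arm_command(
  motion=[
    {"slide":[0,0,0],"turn":[0,0,0]},
    {"slide":[0,0,0],"turn":[0,0,0]},
    {"slide":[0,0,0],"turn":[0,0,0]},
    {"slide":[0,0,0],"turn":[0,0,0]},
    {"slide":[0,0,0],"turn":[0,0,0]},
  ],
)

```text
t: 5.77
tool_pos: [0.5111, -0.19, 0.2971]
orientation: [0.443, -3.11, 0.0]
force: [-1.1, 0.6, 0.9]
opening: 0.0503
```

```bash
python3 - <<'E'
from st import *
st([.511,-.190,.130])
E
```

```text
t 5.7667 q [-0.45   0.061  1.763 -0.     1.318  2.408] pos [ 0.5111 -0.19    0.2971] F [-1.1  0.6  0.9] M [0.06 0.12 0.03] op 0.0503
tx [-0.9602 -0.2793  0.    ] tz [-0. -0. -1.] yaw -2.8585 grasp [ 0.5111 -0.19    0.1301]
slide shares to grasp tgt [0.0002 0.0002 0.0001]
```

Emit:
arm_command(
  motion=[
    {"slide":[0,0,-0.0006],"turn":[0,0,-0.24]},
    {"slide":[0,0,-0.0006],"turn":[0,0,-0.24]},
    {"slide":[0,0,-0.0006],"turn":[0,0,-0.24]},
    {"slide":[0,0,-0.0006],"turn":[0,0,-0.24]},
    {"slide":[0,0,-0.0006],"turn":[0,0,-0.24]},
  ],
)

```text
t: 6.18
tool_pos: [0.511, -0.19, 0.2982]
orientation: [1.351, -2.836, -0.0]
force: [-0.6, 0.6, 1.0]
opening: 0.05
```

```bash
python3 - <<'E'
from st import *
st([.511,-.190,.130])
E
```

```text
t 6.1833 q [-0.45   0.06   1.762 -0.     1.32   1.803] pos [ 0.511  -0.19    0.2982] F [-0.6  0.6  1. ] M [ 0.03  0.14 -0.  ] op 0.05
tx [-0.6302 -0.7765  0.    ] tz [-2.e-04  1.e-04 -1.e+00] yaw -2.2526 grasp [ 0.511  -0.19    0.1312]
slide shares to grasp tgt [0.     0.0001 0.0029]
```

Forces stay small; continuing.

Emit:
arm_command(
  motion=[
    {"slide":[0,0,-0.0006],"turn":[0,0,-0.24]},
    {"slide":[0,0,-0.0006],"turn":[0,0,-0.24]},
    {"slide":[0,0,-0.0006],"turn":[0,0,-0.24]},
    {"slide":[0,0,-0.0006],"turn":[0,0,-0.24]},
    {"slide":[0,0,-0.0006],"turn":[0,0,-0.24]},
  ],
)

```text
t: 6.6
tool_pos: [0.511, -0.19, 0.2994]
orientation: [2.129, -2.31, -0.0]
force: [0.9, -0.2, -0.3]
opening: 0.0502
```

Emit:
arm_command(
  motion=[
    {"slide":[0,0,-0.0006],"turn":[0,0,-0.24]},
    {"slide":[0,0,-0.0006],"turn":[0,0,-0.24]},
    {"slide":[0,0,-0.0006],"turn":[0,0,-0.24]},
    {"slide":[0,0,-0.0006],"turn":[0,0,-0.24]},
    {"slide":[0,0,-0.0006],"turn":[0,0,-0.24]},
  ],
)

```text
t: 7.02
tool_pos: [0.511, -0.19, 0.3005]
orientation: [2.716, -1.578, -0.0]
force: [-0.3, -0.2, 0.5]
opening: 0.0497
```

Emit:
arm_command(
  motion=[
    {"slide":[0,0,-0.0006],"turn":[0,0,-0.24]},
    {"slide":[0,0,-0.0006],"turn":[0,0,-0.24]},
    {"slide":[0,0,-0.0006],"turn":[0,0,-0.24]},
    {"slide":[0,0,-0.0006],"turn":[0,0,-0.24]},
    {"slide":[0,0,-0.0006],"turn":[0,0,-0.24]},
  ],
)

```text
t: 7.43
tool_pos: [0.511, -0.19, 0.3018]
orientation: [3.061, -0.705, -0.0]
force: [0.2, -0.4, -0.2]
opening: 0.0502
```

```bash
python3 - <<'E'
from st import *
st([.511,-.190,.130])
E
```

```text
t 7.4333 q [-0.45   0.056  1.759 -0.     1.327  0.003] pos [ 0.511  -0.19    0.3018] F [ 0.2 -0.4 -0.2] M [-0.06  0.05  0.03] op 0.0502
tx [ 8.993e-01 -4.373e-01 -2.000e-04] tz [-2.e-04  0.e+00 -1.e+00] yaw -0.4526 grasp [ 0.511  -0.19    0.1348]
slide shares to grasp tgt [-0.0001 -0.0001  0.012 ]
```

Emit:
arm_command(
  motion=[
    {"slide":[0,0,-0.0006],"turn":[0,0,-0.24]},
    {"slide":[0,0,-0.0006],"turn":[0,0,-0.24]},
    {"slide":[0,0,-0.0006],"turn":[0,0,-0.24]},
    {"slide":[0,0,-0.0006],"turn":[0,0,-0.24]},
    {"slide":[0,0,-0.0006],"turn":[0,0,-0.24]},
  ],
)

```text
t: 7.85
tool_pos: [0.511, -0.19, 0.303]
orientation: [-3.133, -0.231, 0.0]
force: [0.2, -1.1, -0.3]
opening: 0.0502
```

Emit:
arm_command(
  motion=[
    {"slide":[0,0,-0.0006],"turn":[0,0,-0.24]},
    {"slide":[0,0,-0.0006],"turn":[0,0,-0.24]},
    {"slide":[0,0,-0.0006],"turn":[0,0,-0.24]},
    {"slide":[0,0,-0.0006],"turn":[0,0,-0.24]},
    {"slide":[0,0,-0.0006],"turn":[0,0,-0.24]},
  ],
)

```text
t: 8.27
tool_pos: [0.511, -0.19, 0.3041]
orientation: [-2.925, -1.147, 0.0]
force: [-0.1, -0.3, 0.0]
opening: 0.05
```

Emit:
arm_command(
  motion=[
    {"slide":[0,0,-0.0006],"turn":[0,0,-0.24]},
    {"slide":[0,0,-0.0006],"turn":[0,0,-0.24]},
    {"slide":[0,0,-0.0006],"turn":[0,0,-0.24]},
    {"slide":[0,0,-0.0006],"turn":[0,0,-0.24]},
    {"slide":[0,0,-0.0006],"turn":[0,0,-0.24]},
  ],
)

```text
t: 8.68
tool_pos: [0.511, -0.19, 0.3054]
orientation: [-2.455, -1.96, 0.0]
force: [-0.1, 0.1, 0.0]
opening: 0.05
```

Emit:
arm_command(
  motion=[
    {"slide":[0,0,-0.0006],"turn":[0,0,-0.24]},
    {"slide":[0,0,-0.0006],"turn":[0,0,-0.24]},
    {"slide":[0,0,-0.0006],"turn":[0,0,-0.24]},
    {"slide":[0,0,-0.0006],"turn":[0,0,-0.24]},
    {"slide":[0,0,-0.0006],"turn":[0,0,-0.24]},
  ],
)

```text
t: 9.1
tool_pos: [0.511, -0.19, 0.3066]
orientation: [-1.766, -2.598, 0.0]
force: [-0.7, -0.5, -0.3]
opening: 0.05
```

```bash
python3 - <<'E'
from st import *
st([.511,-.190,.130])
E
```

```text
t 9.1 q [-0.45   0.052  1.754  0.     1.336 -2.397] pos [ 0.511  -0.19    0.3066] F [-0.7 -0.5 -0.3] M [ 0.07  0.03 -0.01] op 0.05
tx [-3.678e-01  9.299e-01  2.000e-04] tz [-2.e-04  1.e-04 -1.e+00] yaw 1.9474 grasp [ 0.511  -0.19    0.1396]
slide shares to grasp tgt [ 0.     -0.      0.0239]
```

Emit:
arm_command(
  motion=[
    {"slide":[0,0,0],"turn":[0,0,0]},
    {"slide":[0,0,0],"turn":[0,0,0]},
    {"slide":[0,0,0],"turn":[0,0,0]},
    {"slide":[0,0,0],"turn":[0,0,0.24]},
    {"slide":[0,0,0],"turn":[0,0,0.24]},
  ],
  gripper=72,
)

```text
t: 9.52
tool_pos: [0.5111, -0.19, 0.3067]
orientation: [2.082, 2.353, 0.0]
force: [0.3, -0.0, 0.1]
opening: 0.0666
```

Emit:
arm_command(
  motion=[
    {"slide":[0,0,0],"turn":[0,0,0.24]},
    {"slide":[0,0,0],"turn":[0,0,0.24]},
    {"slide":[0,0,0],"turn":[0,0,0.24]},
    {"slide":[0,0,0],"turn":[0,0,0.24]},
    {"slide":[0,0,0],"turn":[0,0,0.24]},
  ],
)

```text
t: 9.93
tool_pos: [0.5111, -0.19, 0.3066]
orientation: [-2.685, -1.632, -0.0]
force: [-1.1, 1.4, 0.3]
opening: 0.0667
```

Emit:
arm_command(
  motion=[
    {"slide":[0,0,0],"turn":[0,0,0.24]},
    {"slide":[0,0,0],"turn":[0,0,0.24]},
    {"slide":[0,0,0],"turn":[0,0,0.24]},
    {"slide":[0,0,0],"turn":[0,0,0.24]},
    {"slide":[0,0,0],"turn":[0,0,0.24]},
  ],
)

```text
t: 10.35
tool_pos: [0.5111, -0.19, 0.3066]
orientation: [-3.047, -0.765, 0.0]
force: [-0.2, 0.7, -0.9]
opening: 0.0669
```

Emit:
arm_command(
  motion=[
    {"slide":[0,0,0],"turn":[0,0,0.24]},
    {"slide":[0,0,0],"turn":[0,0,0.24]},
    {"slide":[0,0,0],"turn":[0,0,0.24]},
    {"slide":[0,0,0],"turn":[0,0,0.24]},
    {"slide":[0,0,0],"turn":[0,0,0.24]},
  ],
)

```text
t: 10.77
tool_pos: [0.5111, -0.1901, 0.3066]
orientation: [-3.137, 0.169, 0.0]
force: [-0.7, -0.4, -1.0]
opening: 0.0673
```

```bash
python3 - <<'E'
from st import *; import cv2
st([.511,-.190,.1396])
cv2.imwrite("pics/scene3.png",cv2.resize(robot.read_camera("scene")["pixels"][60:260,150:400],None,fx=3,fy=3))
E
```

```text
t 10.7667 q [-0.45   0.051  1.754  0.     1.336 -0.342] pos [ 0.5111 -0.1901  0.3066] F [-0.7 -0.4 -1. ] M [-0.08  0.05 -0.05] op 0.0673
tx [ 0.9942 -0.1077 -0.    ] tz [-0.  0. -1.] yaw -0.1079 grasp [ 0.5111 -0.1901  0.1396]
slide shares to grasp tgt [-0.0002 -0.0001  0.0001]
```

View pics/scene3.png

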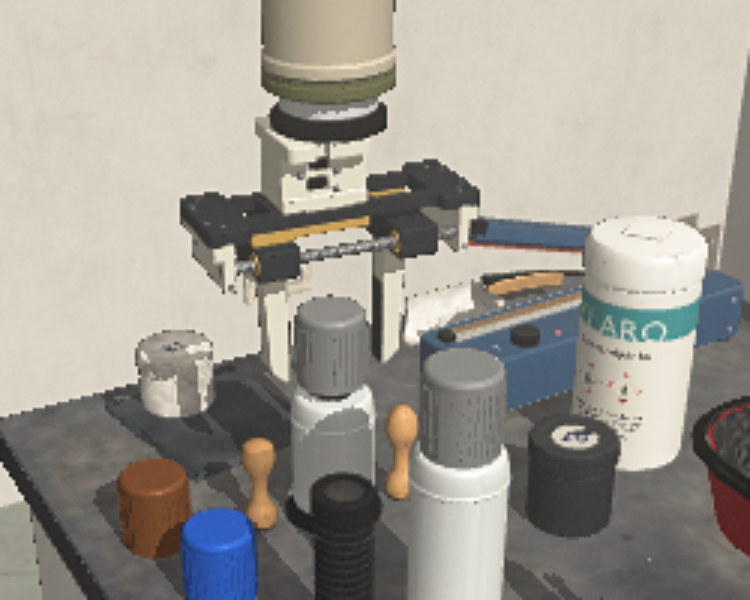

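Emit:
arm_command(
  motion=[
    {"slide":[0,0,0],"turn":[0,0,0]},
    {"slide":[0,0,0],"turn":[0,0,0]},
    {"slide":[0,0,0],"turn":[0,0,0]},
    {"slide":[0,0,0],"turn":[0,0,0]},
    {"slide":[0,0,0],"turn":[0,0,0]},
  ],
  gripper=0,
  grip_force=20,
)

```text
t: 11.23
tool_pos: [0.5111, -0.1901, 0.3067]
orientation: [3.138, -0.153, 0.0]
force: [-0.1, 0.5, 0.3]
opening: 0.05
```

Emit:
arm_command(
  motion=[
    {"slide":[0,0,0],"turn":[0,0,0]},
    {"slide":[0,0,0],"turn":[0,0,0]},
    {"slide":[0,0,-0.0006],"turn":[0,0,-0.24]},
    {"slide":[0,0,-0.0006],"turn":[0,0,-0.24]},
    {"slide":[0,0,-0.0006],"turn":[0,0,-0.24]},
  ],
)

```text
t: 11.65
tool_pos: [0.5111, -0.1901, 0.3074]
orientation: [-3.113, -0.419, 0.0]
force: [0.3, -0.1, 0.9]
opening: 0.0496
```

Emit:
arm_command(
  motion=[
    {"slide":[0,0,-0.0006],"turn":[0,0,-0.24]},
    {"slide":[0,0,-0.0006],"turn":[0,0,-0.24]},
    {"slide":[0,0,-0.0006],"turn":[0,0,-0.24]},
    {"slide":[0,0,-0.0006],"turn":[0,0,-0.24]},
    {"slide":[0,0,-0.0006],"turn":[0,0,-0.24]},
  ],
)

```text
t: 12.07
tool_pos: [0.511, -0.1901, 0.3086]
orientation: [-2.851, -1.321, 0.0]
force: [0.4, 0.2, -0.2]
opening: 0.05
```

Emit:
arm_command(
  motion=[
    {"slide":[0,0,-0.0006],"turn":[0,0,-0.24]},
    {"slide":[0,0,-0.0006],"turn":[0,0,-0.24]},
    {"slide":[0,0,-0.0006],"turn":[0,0,-0.24]},
    {"slide":[0,0,-0.0006],"turn":[0,0,-0.24]},
    {"slide":[0,0,-0.0006],"turn":[0,0,-0.24]},
  ],
)

```text
t: 12.48
tool_pos: [0.5111, -0.1901, 0.3099]
orientation: [2.333, 2.104, -0.0]
force: [-0.1, -0.5, 1.1]
opening: 0.0498
```

Emit:
arm_command(
  motion=[
    {"slide":[0,0,-0.0006],"turn":[0,0,-0.24]},
    {"slide":[0,0,-0.0006],"turn":[0,0,-0.24]},
    {"slide":[0,0,-0.005],"turn":[0,0,0]},
    {"slide":[0,0,-0.01],"turn":[0,0,0]},
    {"slide":[0,0,-0.01],"turn":[0,0,0]},
  ],
)

```text
t: 12.9
tool_pos: [0.511, -0.19, 0.3204]
orientation: [-2.076, -2.357, 0.0]
force: [0.2, 0.3, -1.0]
opening: 0.05
```

```bash
python3 - <<'E'
from st import *; import cv2
st([.511,-.190,.1396])
cv2.imwrite("pics/scene4.png",cv2.resize(robot.read_camera("scene")["pixels"][60:260,150:400],None,fx=3,fy=3))
E
```

```text
t 12.9 q [-0.45   0.039  1.741  0.     1.362 -2.148] pos [ 0.511  -0.19    0.3204] F [ 0.2  0.3 -1. ] M [ 0.02 -0.02  0.01] op 0.05
tx [-1.263e-01  9.920e-01  3.000e-04] tz [-4.e-04  2.e-04 -1.e+00] yaw 1.6975 grasp [ 0.5109 -0.19    0.1534]
slide shares to grasp tgt [-0.0001  0.0001  0.0346]
```

View pics/scene4.png

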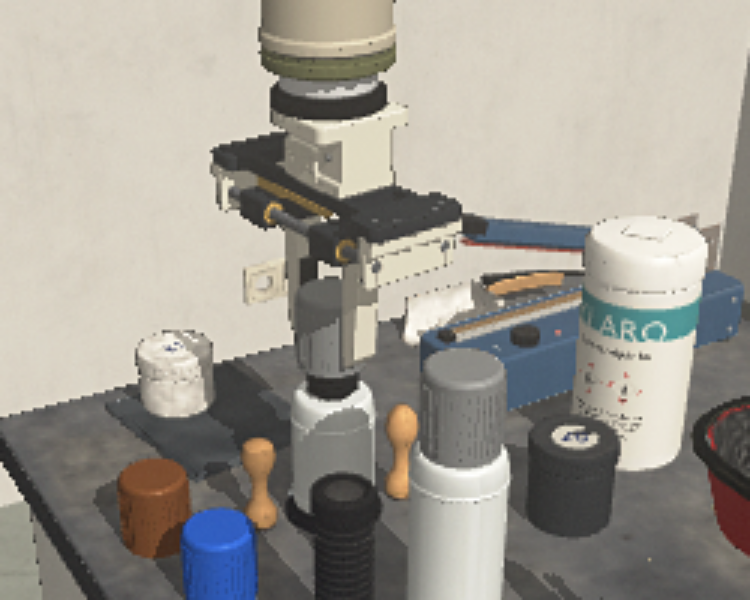

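Emit:
arm_command(
  motion=[
    {"slide":[0,0,-0.02],"turn":[0,0,0]},
    {"slide":[0,0,-0.03],"turn":[0,0,0]},
    {"slide":[0,0,-0.03],"turn":[0,0,0]},
    {"slide":[0,0,-0.03],"turn":[0,0,0]},
    {"slide":[0,0,-0.015],"turn":[0,0,0]},
  ],
)

```text
t: 13.37
tool_pos: [0.5116, -0.1903, 0.3735]
orientation: [2.07, 2.359, 0.002]
force: [0.4, 0.2, -0.3]
opening: 0.0499
```

```bash
python3 - <<'E'
from st import *
st()
y=1.6975; d=np.array([.4935-.511,-.0665+.190])/15
for i in range(15):
    tx=np.array([np.cos(y),np.sin(y)]);ty=np.array([np.sin(y),-np.cos(y)])
    print(f'[{d@tx/.4:.3f},{d@ty/.4:.3f}],',end="\n" if i%5==4 else "")
    y-=.205*.5
print(y)
E
```

```text
t 13.3667 q [-4.500e-01 -1.000e-03  1.683e+00  0.000e+00  1.456e+00 -2.151e+00] pos [ 0.5116 -0.1903  0.3735] F [ 0.4  0.2 -0.3] M [ 0.04 -0.04 -0.03] op 0.0499
tx [-0.13    0.9915 -0.002 ] tz [ 0.0032 -0.0015 -1.    ] yaw 1.7012 grasp [ 0.5121 -0.1905  0.2065]
[0.021,-0.000],[0.021,-0.002],[0.020,-0.005],[0.020,-0.007],[0.019,-0.009],
[0.018,-0.010],[0.017,-0.012],[0.015,-0.014],[0.014,-0.015],[0.012,-0.017],
[0.011,-0.018],[0.009,-0.019],[0.007,-0.020],[0.005,-0.020],[0.003,-0.021],
0.1599999999999997
```

Emit:
arm_command(
  motion=[
    {"slide":[0.021,0,0],"turn":[0,0,0.205]},
    {"slide":[0.021,-0.002,0],"turn":[0,0,0.205]},
    {"slide":[0.02,-0.005,0],"turn":[0,0,0.205]},
    {"slide":[0.02,-0.007,0],"turn":[0,0,0.205]},
    {"slide":[0.019,-0.009,0],"turn":[0,0,0.205]},
  ],
)

```text
t: 13.78
tool_pos: [0.5048, -0.1482, 0.371]
orientation: [2.607, 1.752, 0.001]
force: [-0.4, 0.0, -0.1]
opening: 0.0502
```

Emit:
arm_command(
  motion=[
    {"slide":[0.018,-0.01,0],"turn":[0,0,0.205]},
    {"slide":[0.017,-0.012,0],"turn":[0,0,0.205]},
    {"slide":[0.015,-0.014,0],"turn":[0,0,0.205]},
    {"slide":[0.014,-0.015,0],"turn":[0,0,0.205]},
    {"slide":[0.012,-0.017,0],"turn":[0,0,0.205]},
  ],
)

```text
t: 14.2
tool_pos: [0.499, -0.1073, 0.371]
orientation: [2.966, 1.034, 0.001]
force: [-1.0, -0.2, -1.0]
opening: 0.0503
```

Emit:
arm_command(
  motion=[
    {"slide":[0.011,-0.018,0],"turn":[0,0,0.205]},
    {"slide":[0.009,-0.019,0],"turn":[0,0,0.205]},
    {"slide":[0.007,-0.02,0],"turn":[0,0,0.205]},
    {"slide":[0.005,-0.02,0],"turn":[0,0,0.205]},
    {"slide":[0.003,-0.021,0],"turn":[0,0,0.205]},
  ],
)

```text
t: 14.62
tool_pos: [0.4936, -0.0656, 0.371]
orientation: [3.131, 0.249, 0.001]
force: [0.2, 0.4, -0.6]
opening: 0.0499
```

Emit:
arm_command(
  motion=[
    {"slide":[0,0,0.04],"turn":[0,0,0]},
    {"slide":[0,0,0.06],"turn":[0,0,0]},
    {"slide":[0,0,0.06],"turn":[0,0,0]},
    {"slide":[0,0,0.06],"turn":[0,0,0]},
    {"slide":[0,0,0.04],"turn":[0,0,0]},
  ],
)

```text
t: 15.03
tool_pos: [0.493, -0.0658, 0.2646]
orientation: [-3.131, -0.257, 0.002]
force: [-0.5, 0.2, -0.3]
opening: 0.0498
```

Emit:
arm_command(
  motion=[
    {"slide":[0,0,0.03],"turn":[0,0,0]},
    {"slide":[0,0,0.02],"turn":[0,0,0]},
    {"slide":[0,0,0],"turn":[0,0,0]},
    {"slide":[0,0,0],"turn":[0,0,0]},
    {"slide":[0,0,0],"turn":[0,0,0]},
  ],
)

```text
t: 15.45
tool_pos: [0.4942, -0.0661, 0.2476]
orientation: [3.13, 0.257, 0.003]
force: [-0.4, -1.1, -1.0]
opening: 0.05
```

```bash
python3 - <<'E'
from st import *; import cv2
st([.4935,-.0665,.036])
for n in("scene","top"): cv2.imwrite(f"pics/{n}5.png",cv2.resize(robot.read_camera(n)["pixels"][60:260,130:380],None,fx=3,fy=3))
E
```

```text
t 15.45 q [-0.236 -0.008  1.93  -0.     1.218 -0.4  ] pos [ 0.4942 -0.0661  0.2476] F [-0.4 -1.1 -1. ] M [-0.07  0.04  0.04] op 0.05
tx [0.9866 0.1632 0.0019] tz [ 2.e-03 -5.e-04 -1.e+00] yaw 0.1639 grasp [ 0.4946 -0.0662  0.0806]
slide shares to grasp tgt [-3.000e-03  1.000e-04  1.116e-01]
```

View pics/scene5.png

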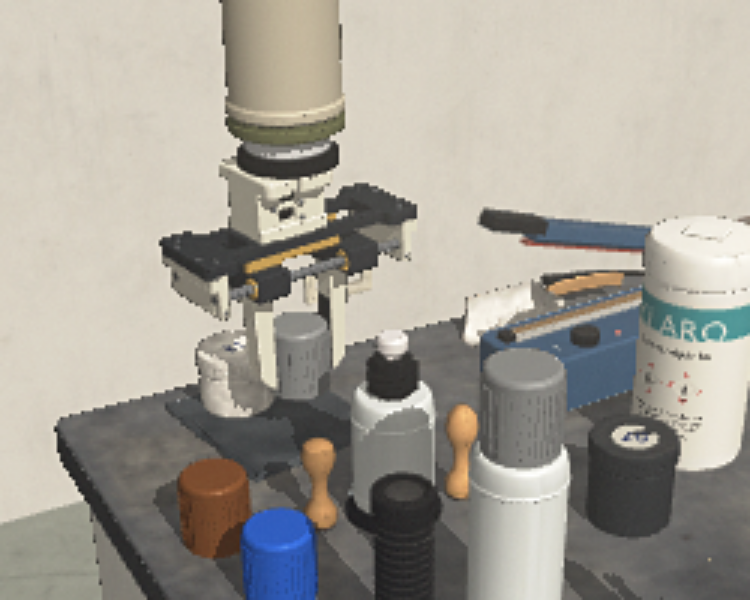

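View pics/top5.png

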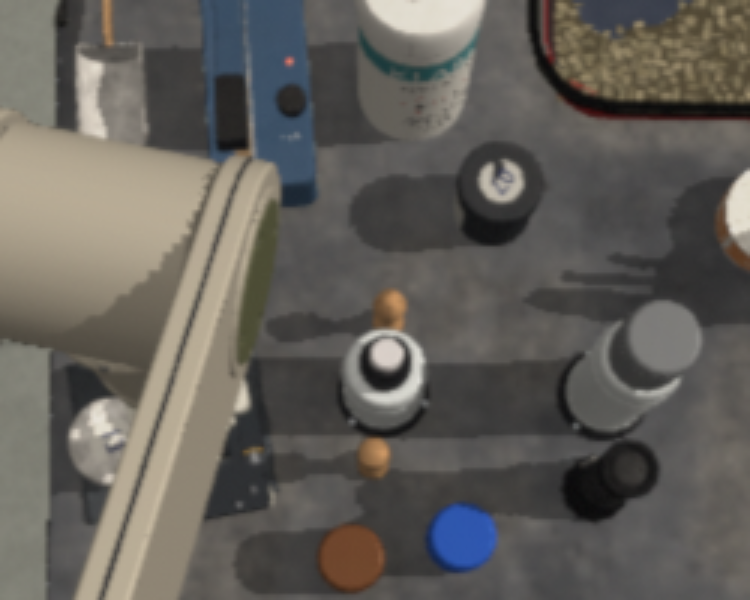

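Emit:
arm_command(
  motion=[
    {"slide":[-0.003,0,0.03],"turn":[0,0,0]},
    {"slide":[0,0,0.04],"turn":[0,0,0]},
    {"slide":[0,0,0.025],"turn":[0,0,0]},
    {"slide":[0,0,0.01],"turn":[0,0,0]},
    {"slide":[0,0,0],"turn":[0,0,0]},
  ],
)

```text
t: 15.97
tool_pos: [0.492, -0.0661, 0.2035]
orientation: [-3.131, -0.257, 0.003]
force: [-0.0, 0.5, -1.0]
opening: 0.0498
```

Emit:
arm_command(
  motion=[
    {"slide":[0,0,0],"turn":[0,0,0]},
    {"slide":[0,0,0],"turn":[0,0,0]},
    {"slide":[0,0,0],"turn":[0,0,0]},
    {"slide":[0,0,0],"turn":[0,0,0]},
    {"slide":[0,0,0],"turn":[0,0,0]},
  ],
)

```text
t: 16.38
tool_pos: [0.4924, -0.0662, 0.2043]
orientation: [3.131, 0.257, 0.0]
force: [0.1, 0.4, -1.6]
opening: 0.0501
```

```bash
python3 - <<'E'
from st import *; import cv2
st([.4935,-.0665,.036])
cv2.imwrite("pics/scene6.png",cv2.resize(robot.read_camera("scene")["pixels"][140:240,160:300],None,fx=5.5,fy=5.5))
E
```

```text
t 16.3833 q [-0.237  0.053  1.957 -0.     1.131 -0.401] pos [ 0.4924 -0.0662  0.2043] F [ 0.1  0.4 -1.6] M [-0.1   0.07  0.01] op 0.0501
tx [9.866e-01 1.633e-01 2.000e-04] tz [ 2.e-04 -1.e-04 -1.e+00] yaw 0.164 grasp [ 0.4925 -0.0662  0.0373]
slide shares to grasp tgt [0.0024 0.0012 0.0033]
```

View pics/scene6.png

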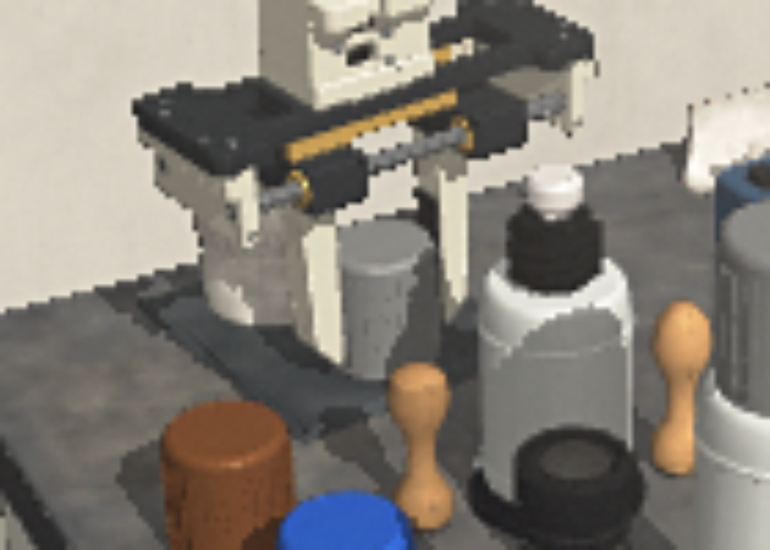

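Emit:
arm_command(
  motion=[
    {"slide":[0,0,0.001],"turn":[0,0,0]},
    {"slide":[0,0,0.001],"turn":[0,0,0]},
    {"slide":[0,0,0.0008],"turn":[0,0,0]},
    {"slide":[0,0,0],"turn":[0,0,0]},
    {"slide":[0,0,0],"turn":[0,0,0]},
  ],
)

```text
t: 16.85
tool_pos: [0.4923, -0.0662, 0.2031]
orientation: [3.131, 0.257, -0.0]
force: [0.1, 0.4, -0.2]
opening: 0.05
```

```bash
python3 - <<'E'
from st import *
st([.4935,-.0665,.036])
E
```

```text
t 16.85 q [-0.237  0.055  1.958 -0.     1.129 -0.401] pos [ 0.4923 -0.0662  0.2031] F [ 0.1  0.4 -0.2] M [-0.07  0.06  0.07] op 0.05
tx [ 9.866e-01  1.633e-01 -1.000e-04] tz [-1.e-04 -0.e+00 -1.e+00] yaw 0.164 grasp [ 0.4923 -0.0662  0.0361]
slide shares to grasp tgt [0.0028 0.0013 0.0002]
```

Emit:
arm_command(
  motion=[
    {"slide":[0,0,0.001],"turn":[0,0,0]},
    {"slide":[0,0,0.001],"turn":[0,0,0]},
    {"slide":[0,0,0],"turn":[0,0,0]},
    {"slide":[0,0,0],"turn":[0,0,0]},
    {"slide":[0,0,0],"turn":[0,0,0]},
  ],
)

```text
t: 17.27
tool_pos: [0.4924, -0.0662, 0.203]
orientation: [3.131, 0.257, -0.0]
force: [-3.3, 0.9, 7.9]
opening: 0.05
```

Emit:
arm_command(
  motion=[
    {"slide":[0,0,-0.0008],"turn":[0,0,0]},
    {"slide":[0,0,0],"turn":[0,0,0]},
    {"slide":[0,0,0],"turn":[0,0,0]},
    {"slide":[0,0,0],"turn":[0,0,0]},
    {"slide":[0,0,0],"turn":[0,0,0]},
  ],
)

```text
t: 17.68
tool_pos: [0.4925, -0.0662, 0.203]
orientation: [3.131, 0.257, 0.0]
force: [-2.4, -0.1, 7.1]
opening: 0.0502
```

Emit:
arm_command(
  motion=[
    {"slide":[0,0,0],"turn":[0,0,0]},
    {"slide":[0,0,0],"turn":[0,0,0]},
    {"slide":[0,0,0],"turn":[0,0,0]},
    {"slide":[0,0,0],"turn":[0,0,0]},
    {"slide":[0,0,0],"turn":[0,0,0]},
  ],
  gripper=80,
)

```text
t: 18.1
tool_pos: [0.4923, -0.0662, 0.2025]
orientation: [-3.131, -0.257, 0.0]
force: [0.5, -0.2, 0.3]
opening: 0.0739
```

```bash
python3 - <<'E'
from st import *; import cv2
st([.4935,-.0665,.036])
cv2.imwrite("pics/scene7.png",cv2.resize(robot.read_camera("scene")["pixels"][140:240,160:300],None,fx=5.5,fy=5.5))
E
```

```text
t 18.1 q [-0.237  0.056  1.958  0.     1.128 -0.401] pos [ 0.4923 -0.0662  0.2025] F [ 0.5 -0.2  0.3] M [-0.12  0.04  0.02] op 0.0739
tx [ 9.866e-01  1.632e-01 -2.000e-04] tz [-2.e-04  1.e-04 -1.e+00] yaw 0.164 grasp [ 0.4923 -0.0662  0.0355]
slide shares to grasp tgt [ 0.0028  0.0013 -0.0012]
```

View pics/scene7.png

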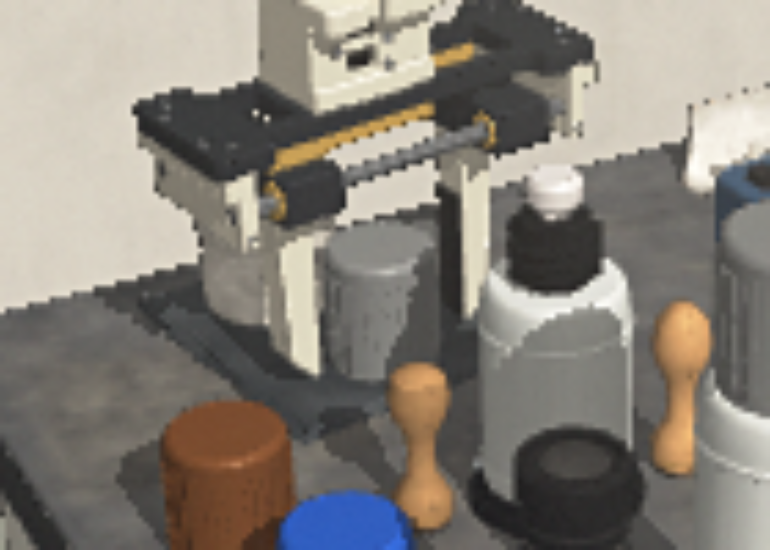

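Emit:
arm_command(
  motion=[
    {"slide":[0,0,-0.02],"turn":[0,0,0]},
    {"slide":[0,0,-0.04],"turn":[0,0,0]},
    {"slide":[0,0,-0.06],"turn":[0,0,0]},
    {"slide":[0,0,-0.06],"turn":[0,0,0]},
    {"slide":[0,0,-0.06],"turn":[0,0,0]},
  ],
)

```text
t: 18.57
tool_pos: [0.4922, -0.0661, 0.3001]
orientation: [-3.131, -0.257, 0.0]
force: [0.5, 0.3, -0.1]
opening: 0.0742
```

Emit:
arm_command(
  motion=[
    {"slide":[0,0,-0.06],"turn":[0,0,0]},
    {"slide":[0,0,-0.06],"turn":[0,0,0]},
    {"slide":[0,0,-0.05],"turn":[0,0,0]},
    {"slide":[0,0,-0.02],"turn":[0,0,0]},
    {"slide":[0,0,0],"turn":[0,0,0]},
  ],
  gripper=0,
  grip_force=10,
)

```text
t: 18.98
tool_pos: [0.493, -0.0663, 0.3776]
orientation: [3.13, 0.257, 0.007]
force: [0.7, 0.2, -0.3]
opening: 0.0457
```

```bash
python3 - <<'E'
from st import *; from h import *
for n,ctr in (("top",(258,177)),("scene",None)):
    im=robot.read_camera(n)["pixels"]; cv2.imwrite(f"pics/{n}8r.png",im)
    p=proj(n,[.511,-.19,.145]); u,v=p.round().astype(int); r=9
    g=im.min(2)[v-r:v+r+1,u-r:u+r+1]; m=(g>150).astype('uint8')
    k,l,s,c=cv2.connectedComponentsWithStats(m)
    print(n,p)
    for i in range(1,k):
        if s[i,4]>8: q=c[i]+[u-r,v-r]; print(s[i],q,cast(n,q,.145).round(4))
im=cv2.imread("pics/top8r.png");cv2.imwrite("pics/top8.png",cv2.resize(im[60:260,130:380],None,fx=3,fy=3))
im=cv2.imread("pics/scene8r.png");cv2.imwrite("pics/scene8.png",cv2.resize(im[40:240,150:400],None,fx=3,fy=3))
s,m=st()
print((m.T@(np.array([.511,-.19,.362])-s['tool_pos'])/.4).round(4))
E
```

```text
top [258.62040701 177.21655077]
[ 0  2 19 17 67] [262.14925373 175.23880597] [ 0.5149 -0.1971  0.145 ]
[ 4  5 10 10 79] [258.62025316 177.43037975] [ 0.5106 -0.19    0.145 ]
scene [260.05041083 171.18689156]
[  0   0  19  18 239] [259.64016736 168.34728033] [ 0.5167 -0.1778  0.145 ]
t 19.0833 q [-0.237 -0.136  1.81  -0.     1.468 -0.401] pos [ 0.4922 -0.0661  0.374 ] F [-0.3 -0.3 -0.5] M [-0.05  0.03 -0.03] op 0.0379
tx [ 9.866e-01  1.633e-01 -4.000e-04] tz [-4.e-04  1.e-04 -1.e+00] yaw 0.164 grasp [ 0.4921 -0.0661  0.207 ]
[-0.0042  0.3132  0.03  ]
```

View pics/top8.png

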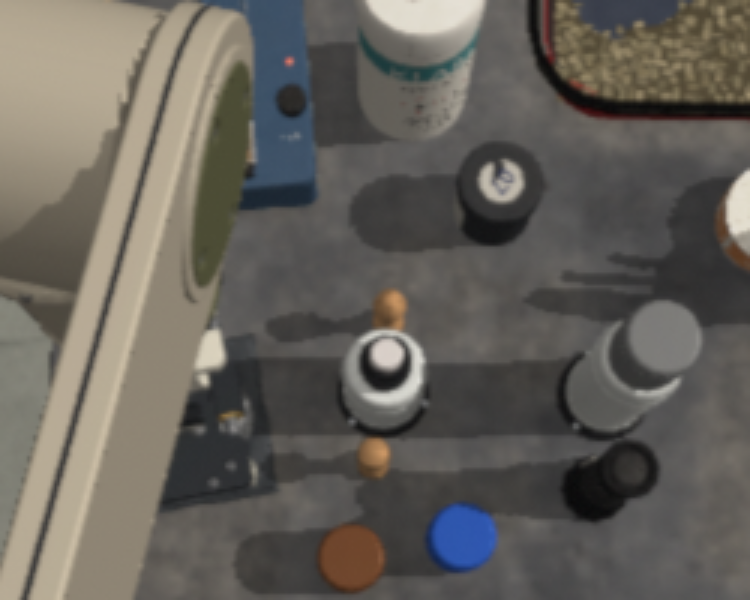

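View pics/scene8.png

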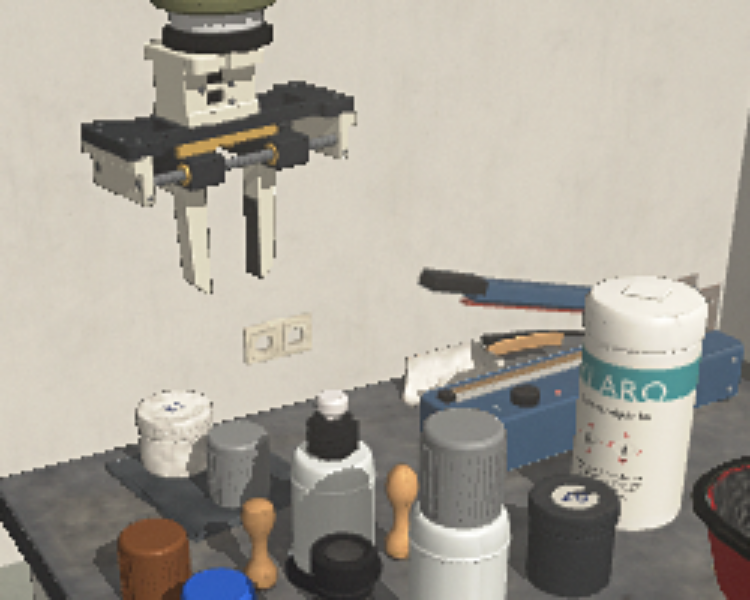

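Emit:
arm_command(
  motion=[
    {"slide":[-0.004,0.05,0],"turn":[0,0,0]},
    {"slide":[0,0.08,0],"turn":[0,0,0]},
    {"slide":[0,0.08,0],"turn":[0,0,0]},
    {"slide":[0,0.07,0],"turn":[0,0,0]},
    {"slide":[0,0.033,0],"turn":[0,0,0]},
  ],
)

```text
t: 19.5
tool_pos: [0.5108, -0.1925, 0.3723]
orientation: [-3.13, -0.255, 0.005]
force: [0.5, 1.0, -0.8]
opening: 0.0047
```

Emit:
arm_command(
  motion=[
    {"slide":[0,0,0.03],"turn":[0,0,0]},
    {"slide":[0,0,0.03],"turn":[0,0,0]},
    {"slide":[0,0,0.02],"turn":[0,0,0]},
    {"slide":[0,0,0],"turn":[0,0,0]},
    {"slide":[0,0,0],"turn":[0,0,0]},
  ],
)

```text
t: 19.92
tool_pos: [0.5108, -0.1886, 0.3411]
orientation: [-3.129, -0.259, 0.004]
force: [0.1, -0.2, 0.7]
opening: 0.0006
```

Emit:
arm_command(
  motion=[
    {"slide":[0,0,0],"turn":[0,0,0]},
    {"slide":[0,0,0],"turn":[0,0,0]},
    {"slide":[0,0,0],"turn":[0,0,0]},
    {"slide":[0,0,0],"turn":[0,0,0]},
    {"slide":[0,0,0],"turn":[0,0,0]},
  ],
)

```text
t: 20.33
tool_pos: [0.5114, -0.1899, 0.3431]
orientation: [3.131, 0.258, 0.001]
force: [-0.4, -0.1, -0.6]
opening: 0.0005
```

```bash
python3 - <<'E'
from st import *; import cv2
s,m=st()
print((m.T@(np.array([.5107,-.19,.331])-s['tool_pos'])/.4).round(4))
im=robot.read_camera("scene")["pixels"];cv2.imwrite("pics/scene9.png",cv2.resize(im[80:240,180:330],None,fx=4,fy=3.7))
E
```

```text
t 20.3333 q [-0.45   0.02   1.717 -0.     1.403 -0.614] pos [ 0.5114 -0.1899  0.3431] F [-0.4 -0.1 -0.6] M [-0.06  0.03  0.02] op 0.0005
tx [9.866e-01 1.634e-01 6.000e-04] tz [ 7.e-04 -4.e-04 -1.e+00] yaw 0.1642 grasp [ 0.5115 -0.19    0.1761]
[-0.0017 -0.0001  0.0303]
```

View pics/scene9.png

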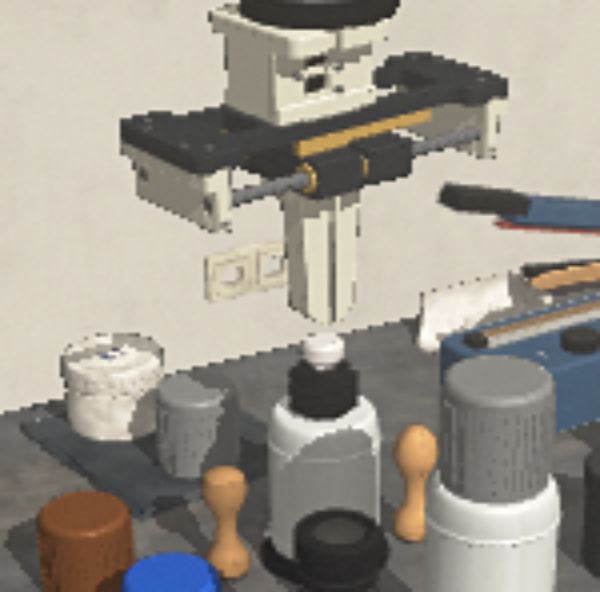

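Emit:
arm_command(
  motion=[
    {"slide":[-0.0015,0,0.008],"turn":[0,0,0]},
    {"slide":[0,0,0.01],"turn":[0,0,0]},
    {"slide":[0,0,0.006],"turn":[0,0,0]},
    {"slide":[0,0,0],"turn":[0,0,0]},
    {"slide":[0,0,0],"turn":[0,0,0]},
  ],
)

```text
t: 20.8
tool_pos: [0.5105, -0.19, 0.3325]
orientation: [-3.131, -0.257, 0.001]
force: [1.1, 0.2, -0.1]
opening: 0.0002
```

Emit:
arm_command(
  motion=[
    {"slide":[0,0,0.003],"turn":[0,0,0]},
    {"slide":[0,0,0.003],"turn":[0,0,0]},
    {"slide":[0,0,0.003],"turn":[0,0,0]},
    {"slide":[0,0,0.003],"turn":[0,0,0]},
    {"slide":[0,0,0],"turn":[0,0,0]},
  ],
)

```text
t: 21.22
tool_pos: [0.5107, -0.1901, 0.3284]
orientation: [3.131, 0.257, 0.001]
force: [-2.0, -0.5, 3.2]
opening: 0.0002
```

Emit:
arm_command(
  motion=[
    {"slide":[0,0,0.003],"turn":[0,0,0]},
    {"slide":[0,0,0.003],"turn":[0,0,0]},
    {"slide":[0,0,0.003],"turn":[0,0,0]},
    {"slide":[0,0,0],"turn":[0,0,0]},
    {"slide":[0,0,0],"turn":[0,0,0]},
  ],
)

```text
t: 21.63
tool_pos: [0.5107, -0.1901, 0.325]
orientation: [3.131, 0.257, 0.001]
force: [-2.1, 0.9, 5.3]
opening: 0.0008
```

Emit:
arm_command(
  motion=[
    {"slide":[0,0,0.0015],"turn":[0,0,0]},
    {"slide":[0,0,0.0015],"turn":[0,0,0]},
    {"slide":[0,0,0],"turn":[0,0,0]},
    {"slide":[0,0,0],"turn":[0,0,0]},
    {"slide":[0,0,0],"turn":[0,0,0]},
  ],
)

```text
t: 22.05
tool_pos: [0.5107, -0.1901, 0.3243]
orientation: [3.131, 0.257, 0.001]
force: [-3.6, 1.3, 8.8]
opening: 0.001
```

Emit:
arm_command(
  motion=[
    {"slide":[0,0,0.001],"turn":[0,0,0]},
    {"slide":[0,0,0],"turn":[0,0,0]},
    {"slide":[0,0,0],"turn":[0,0,0]},
    {"slide":[0,0,0],"turn":[0,0,0]},
    {"slide":[0,0,0],"turn":[0,0,0]},
  ],
)

```text
t: 22.47
tool_pos: [0.5107, -0.1901, 0.3243]
orientation: [3.131, 0.257, 0.001]
force: [-5.2, 1.6, 12.0]
opening: 0.0006
```

Emit:
arm_command(
  motion=[
    {"slide":[0,0,-0.006],"turn":[0,0,0]},
    {"slide":[0,0,-0.008],"turn":[0,0,0]},
    {"slide":[0,0,-0.02],"turn":[0,0,0]},
    {"slide":[0,0,-0.04],"turn":[0,0,0]},
    {"slide":[0,0,-0.05],"turn":[0,0,0]},
  ],
)

```text
t: 22.88
tool_pos: [0.51, -0.1898, 0.3714]
orientation: [-3.129, -0.257, 0.005]
force: [1.0, 0.5, 1.1]
opening: 0.0006
```

Emit:
arm_command(
  motion=[
    {"slide":[0,-0.04,-0.05],"turn":[0,0,0]},
    {"slide":[0,-0.06,-0.04],"turn":[0,0,0]},
    {"slide":[0,-0.06,0],"turn":[0,0,0]},
    {"slide":[0,-0.08,0],"turn":[0,0,0]},
    {"slide":[0,-0.08,0],"turn":[0,0,0]},
  ],
)

```text
t: 23.3
tool_pos: [0.4894, -0.0629, 0.409]
orientation: [3.131, 0.255, 0.001]
force: [0.3, 1.0, -0.5]
opening: 0.0006
```

Emit:
arm_command(
  motion=[
    {"slide":[0,-0.08,0],"turn":[0,0,0]},
    {"slide":[0,-0.08,0],"turn":[0,0,0]},
    {"slide":[0,-0.08,0],"turn":[0,0,0]},
    {"slide":[0,-0.08,0],"turn":[0,0,0]},
    {"slide":[0,-0.08,0],"turn":[0,0,0]},
  ],
)

```text
t: 23.72
tool_pos: [0.4629, 0.0955, 0.4086]
orientation: [-3.131, -0.257, 0.0]
force: [-0.1, 0.5, 0.4]
opening: 0.0007
```

Emit:
arm_command(
  motion=[
    {"slide":[0,-0.08,0],"turn":[0,0,0]},
    {"slide":[0,-0.08,0],"turn":[0,0,0]},
    {"slide":[0,-0.08,0],"turn":[0,0,0]},
    {"slide":[0,-0.04,0],"turn":[0,0,0]},
    {"slide":[0,0,0],"turn":[0,0,0]},
  ],
)

```text
t: 24.13
tool_pos: [0.4444, 0.2074, 0.4085]
orientation: [-3.13, -0.263, 0.001]
force: [0.3, -0.2, 0.4]
opening: 0.0007
```

```bash
python3 - <<'E'
from st import *; from h import *
st()
im=robot.read_camera("scene")["pixels"];cv2.imwrite("pics/sceneA.png",cv2.resize(im[130:290,150:350],None,fx=3.5,fy=3.5))
im=robot.read_camera("top")["pixels"];cv2.imwrite("pics/topA.png",cv2.resize(im[135:260,140:370],None,fx=3.4,fy=3.4))
E
```

```text
t 24.1333 q [ 3.320e-01 -1.710e-01  1.779e+00  1.000e-03  1.534e+00  1.640e-01] pos [0.4444 0.2074 0.4085] F [ 0.3 -0.2  0.4] M [-0.04  0.01  0.03] op 0.0007
tx [ 9.860e-01  1.668e-01 -7.000e-04] tz [-9.e-04  9.e-04 -1.e+00] yaw 0.1676 grasp [0.4442 0.2075 0.2415]
```

View pics/sceneA.png

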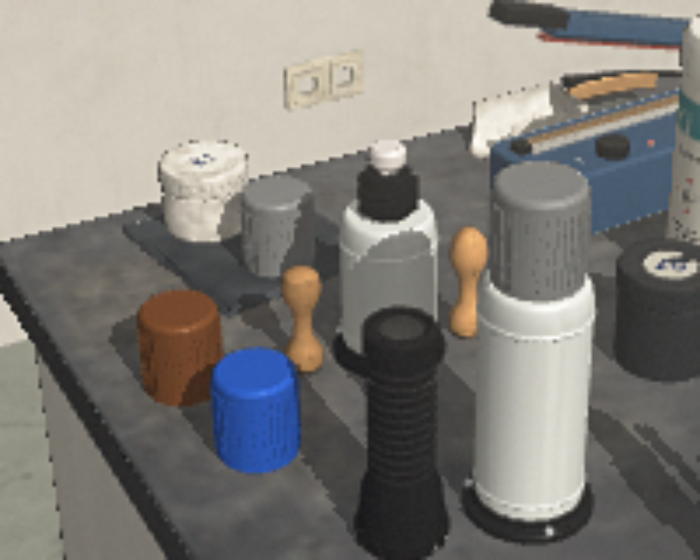

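View pics/topA.png

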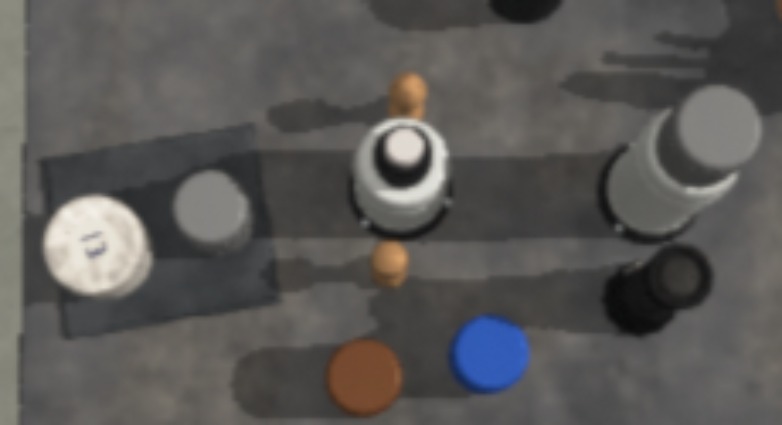

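```bash
python3 - <<'E'
from h import *
from plant import robot
p=cast('top',((212.5)/3.4+139.5,206.5/3.4+134.5),.062)
d=p-np.array([.487,-.0251,.062]);ex=np.array([-.1544,.988,0]);ey=np.array([-.988,-.1544,0]);print(p,d@ex,d@ey)
n=lambda f:cv2.imread(f).astype(int)
print(np.linalg.norm(robot.read_state()['dq']))
if abs(d@ex)<.05 and abs(d@ey)<.04: print(robot.close_job())
E
```

```text
[ 0.49202636 -0.06739499  0.062     ] -0.04256352206089871 0.0015643069607370371
0.03220061274626739
the job is handed in; nothing more can be done
None
```

The short canister's cap is off and standing upright on the slate, the nozzle was pressed fully down and sprang back, and the job is handed in at about 24 s. No verdict came back.

- **Cap:** I unscrewed it in two grasps, about 6.6 rad in total. I then lifted its underside to about 0.17 m and set it down under about 8 N.
- **Cap position:** The last top view puts its centre at about (-43, +2) mm from the slate's centre, inside the ±56 and ±45 mm limits. It was released and looked upright in both views.
- **Nozzle:** Upward force rose from about 3 N partway down to 12 N at about 7 mm of travel, so it was on its hard stop and well below 45 N. In the last views it looks back at rest, but I judged that by eye and did not measure it.
- **Bystanders:** The tin, both stamps, the torch and the tall canister look unmoved compared with the first picture.
- **Check that disagreed:** The automatic nozzle check in the scene camera failed because it picked up the bright canister body and wall. I used the top view (0.511, -0.190) instead, which matched the cap axis measured earlier.

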